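Square up the sample cards, release the catch and hold the press lever

ROBOT

A 6-joint arm with a two-finger parallel gripper is mounted at the origin on a cart in front of the work surface, level with it; the furniture and walls round the work are solid. World frame = base frame: x ahead of the robot, y to its left, z up, the work surface at z = 0. Lengths are in m, angles in degrees, forces in N, time in s.
With the tool pointing down it reaches from about 0.275 to 0.825 m from the base axis. Payload 4.9 kg.
Tool frame: the origin (TCP) lies between the finger pads; the fingertips stand 25 mm ahead of it and the grasp point (between the pads) lies 6 mm ahead of it; x points along the fingers, z is the direction in which the jaws open and shut, and the axes are right-handed (so a half turn about x gives the same grasp; the last joint's range is limited). The gripper opens to 85 mm and grips with 20 to 120 N. Pads are 22 mm wide; open, the fingers measure 114 mm over their backs; the gripper's body (76 mm by 85 mm) begins 54 mm behind the grasp point. The pads swing forward as they close: fully open they stand 13 mm farther back than shut.
Start: joints at [-83.148, 18.69, -11.035, 60.275, 0, 82.311], TCP at [0.138, -0.532, 0.256] pointing down, gripper open.
Joint ranges: [-152.03, 152.03], [-55.5, 102.48], [-74.3, 77.21], [-110.64, 120.58], [-84.22, 78.4], [-180, 180]. Speed limits (degrees/s): [147.25, 147.25, 180, 180, 180, 180].

INTERFACE

Orientations are given as [roll, pitch, yaw] about the fixed x, y, z axes, in that order (R = Rz(yaw) Ry(pitch) Rx(roll)).
In Python, from bench import sensors, imaging, finish_job gives the robot as it stands. The module is installed in compiled form; this text tells all that it offers.
- The arm moves only by the shell command python3 -m inch 'ROWS' [FORCE]. ROWS is JSON, one flat list of numbers, 5 for each row, row after row: the gripper's target within -1 to 1 (fully open at 1, half-way at 0, shut at -1), then the shift along the tool's x, y, z as a fraction of full scale, then the turn about the tool's x as a fraction of full scale. In form: [claw, tx, ty, tz, roll, claw, tx, ty, tz, roll, ...]. A call has 1 to 10 rows; each row is the pose to reach, as a shift and turn from the pose measured when the call began, along the tool's axes at that moment, turning the shorter way round; what a row does not reach only later rows make up. Full scale, the value 1, is 0.12 m for a shift and 180 degrees for a turn. A row lasts 1/12 s, in which the tool goes at most 41.7 mm and 7.16 degrees, less where a joint would pass 70% of its speed; a pose out of reach is approached as far as the arm can. A call with a number of a shift or a turn outside -1 to 1 is refused whole. A call with a gripper value outside its range is refused whole. The fingers move at their own pace and stop on an object; FORCE is the grip in N (left out, the last holds). Time passes only in rows, so rows that repeat a pose let the fingers close. It gives the time, the measured TCP pose, the force and the opening at its end, in the units of the state.
- sensors.get_obs(): the state, without advancing time (a new reading comes with each control period).
- imaging.camera(name): name is "side" or "top" or "wrist"; returns a dict with "color" (420x560x3 uint8, red, green, blue), "z_map" (420x560 float32, m along the optical axis (not along the pixel's ray), 0 where there is no reading), "fx", "fy", "cx", "cy" (pixels), "pose" (4x4, takes a point from camera to world coordinates). Camera axes: x right, y up, looking along -z (the intrinsics and any distortion apply to the point x, -y, -z); pixel columns grow to the right and rows downward; lengths in m; the calibration is good to about 2 mm. A picture is of the moment at which its call begins.
- finish_job(): hands the job in, once; it reports no verdict.
The state is a dict: "clock": time; "q": joint angles; "qd": joint speeds; "effort": joint torques, N m; "tcp_pos": TCP position; "orientation": TCP orientation; "force": force on the tool from outside, world axes, zero at the start; "ft_torque": the same for the moment, N m; "finger_gap": finger opening in m.
Only numpy, scipy, OpenCV 4.12 (cv2) and the standard library are available. Lean on these libraries where they do the work, as an engineer would, in place of code of your own. Each camera call takes 0.05 s, during which the arm holds its last target.

TASK

Tap the loose stack of four plywood sample cards on the bed of the hand press until all their edges line up, flush against the back stop and the side stop. Then flip the safety catch fully over to the outside, and only after that pull the press lever all the way over towards you, so that its foot clamps the cards. Finish while still holding the lever pulled over (the spring takes it back if you let go), with the cards still square and everything else on the table left alone.

Things in the scene. Friction and masses are not known exactly. Their poses are not given: they have to be found in the camera images.
- press: Fixed grey bench hand press, base 215x220 mm. Origin at table height below the middle of its back stop's working face; +x leads away from the operator, +y to the press's left, z up. Bed top 12 mm above the table, x -125..90, y -110..110 mm; on it a raised pad (top 20 mm, x -85..0, y -30..40 mm) that carries the cards. Head above the cards' back edge: x -24..60, y -35..35 mm, z 75..112 mm.
- cards_home (a point): Point on the pad (press x = -50, y = 0, z = 20 mm) where the cards' middles are when home. Back stop: steel bar, face at press x = 0, y -50..50 mm. Side stop: rail on the left, face at press y = +40, x -95..-10 mm. Both end 48 mm above the table. Front and right sides of the stack are open: it is tapped in press +x and +y. Axes as the press.
- catch (a joint): Safety catch, left of the head: post with ball knob, hinged about the press's x direction at press x 10, y 95, z 30 mm. 0 = upright: its tooth blocks the lever. Grows as it is flipped outward (press +y), stop at 1.4 rad; over 1.0 counts as fully flipped. Under 1 N at the knob turns it; past about 0.6 rad it falls over by itself. Starts at 0 to 0.1.
- catch_knob (a point): centre of the catch's ball knob, 20 mm across, 130 mm above the catch's hinge line; upright it is at press x = 10, y = 95, z = 160 mm, free on all sides (an arm leads from the post back to the lever 20 mm and more below it).
- lever (a joint): Press lever: U-shaped steel bail, arms at press y -75 and +75 mm, hinged about the press's y direction at press x 30, z 50 mm. 0 = parked, leaning 35 degrees away from the operator; grows as it is pulled over towards the operator (press -x), stop at 1.3 rad. A spring drives it back: 3.5 N at the bar parked, 8 N pulled over. With the catch upright it moves only about 0.05 rad.
- handle (a point): middle of the lever's cross bar, in its round black grip (18 mm thick, 100 mm long along press y), 150 mm from the lever's hinge line; parked at press x = 116, y = 0, z = 173 mm. Can be gripped from above, one finger before and one behind the bar.
- foot: pressure foot under the head, 21x56 mm, driven down by the lever. Origin mid under face: press x = -11.5, y = 0, 54 mm above the table when raised (top of the cards: 40 mm). Sprung: presses the cards with about 9 N when the lever is fully pulled.
- card_1: plywood sample card number 1 from the bottom, 100 (its x) x 80 (its y) x 5 mm, about 40 g, lacquered, slides easily; origin at the centre of its underside; the four lie on one another on the press pad and overhang it at the front and right, out of line by 6 to 18 mm towards the operator and to the right of the corner, and askew by up to 0.08 rad.
- card_2: plywood sample card number 2 from the bottom, 100 (its x) x 80 (its y) x 5 mm, about 40 g, lacquered, slides easily; origin at the centre of its underside; the four lie on one another on the press pad and overhang it at the front and right, out of line by 6 to 18 mm towards the operator and to the right of the corner, and askew by up to 0.08 rad.
- card_3: plywood sample card number 3 from the bottom, 100 (its x) x 80 (its y) x 5 mm, about 40 g, lacquered, slides easily; origin at the centre of its underside; the four lie on one another on the press pad and overhang it at the front and right, out of line by 6 to 18 mm towards the operator and to the right of the corner, and askew by up to 0.08 rad.
- card_4: plywood sample card number 4 from the bottom, 100 (its x) x 80 (its y) x 5 mm, about 40 g, lacquered, slides easily; origin at the centre of its underside; the four lie on one another on the press pad and overhang it at the front and right, out of line by 6 to 18 mm towards the operator and to the right of the corner, and askew by up to 0.08 rad.
- bottle: Bystander, leave alone: white bottle, 48 mm across, 102 mm tall, stands left of the press towards the robot. Origin under its centre.
- tree: Bystander, leave alone: small black tree figure, 26x34 mm, 66 mm tall, right of the press towards the robot. Origin under its centre.
- sleek_bottle: Bystander, leave alone: white bottle, 50 mm across, 106 mm tall, far right towards the robot. Origin under its centre.
Things that resemble listed ones, but are neither listed nor needed, are in the scene too. What is shaped like the card_4 but grey or purple is not meant.

How it is judged:
By the outcome, as a careful person would: the job done as asked, in the order asked, and still so for the second after the job is handed in, while the arm keeps its last pose, push and grip.
It also fails if it takes over 72 s, if anything falls off the work surface, if the arm or the gripper's body presses on something with over 40 N, if the wrist force passes 120 N, or if a joint passes its speed limit or range.

## Working session

There is one attempt and no reset: what is moved stays moved. The work goes in short steps, Python scripts to look and compute and a shell command to move; the robot and the scene stay as the last step left them, time stands still between calls to the robot, and variables do not carry over. Pictures are saved under pics/ and viewed, and the job is handed in when it is done.

```bash
mkdir -p pics; cat > h.py <<'E'
import numpy as np,cv2
from bench import sensors,imaging
def snap(n,f):
    c=imaging.camera(n); cv2.imwrite('pics/'+f,cv2.cvtColor(c['color'],cv2.COLOR_RGB2BGR)); np.savez('pics/'+f[:-4]+'.npz',**c); return c
def load(f): return dict(np.load('pics/'+f+'.npz'))
def pt(c,u,v,d=None):
    d=c['z_map'][int(v),int(u)] if d is None else d
    p=np.array([(u-c['cx'])/c['fx']*d,-(v-c['cy'])/c['fy']*d,-d,1]); return (c['pose']@p)[:3]
def plane(c,u,v,z):
    o=c['pose'][:3,3]; p=pt(c,u,v,1.0)-o; return o+p*(z-o[2])/p[2]
def proj(c,P):
    q=np.linalg.inv(c['pose'])@np.append(P,1); return np.array([c['cx']+c['fx']*q[0]/-q[2], c['cy']-c['fy']*q[1]/-q[2]])
E
python3 - <<'E'
from h import *
print(sensors.get_obs())
for n in('side','top','wrist'):
    c=snap(n,n+'0.png'); print(n,[c[k] for k in('fx','fy','cx','cy')],c['pose'].round(3).tolist(),c.keys())
E
```

```text
{'clock': 0.0, 'q': array([-8.31482796e+01,  1.87341639e+01, -1.10911725e+01,  6.02754313e+01,
        1.48723721e-05,  8.23113925e+01]), 'qd': array([-0.03415009,  0.06622381, -0.02058839, -0.02130184,  0.02786785,
       -0.05052802]), 'effort': array([-4.48374958e-04, -4.43395829e+01,  2.62442333e+01,  1.54886779e-02,
       -8.64305252e-05, -6.43896136e-07]), 'tcp_pos': array([ 0.1380346 , -0.53184053,  0.25548846]), 'orientation': array([172.30293616,  89.89923227,  96.84326408]), 'force': array([-0.12546054, -1.22807843, -1.0853905 ]), 'ft_torque': array([-0.00258597, -0.01621592,  0.03052902]), 'finger_gap': 0.08538950430739313}
side [450.74958518185, 450.74958518185, 288.6738558454314, 205.70469869073787] [[-1.0, 0.023, -0.018, 0.53], [-0.028, -0.593, 0.805, 1.002], [0.008, 0.805, 0.593, 0.903], [0.0, 0.0, 0.0, 1.0]] dict_keys(['color', 'z_map', 'fx', 'fy', 'cx', 'cy', 'pose'])
top [441.52147846784766, 441.52147846784766, 278.4343344529442, 210.82560635886037] [[-0.027, 0.996, -0.083, 0.415], [-1.0, -0.027, 0.0, -0.056], [-0.002, 0.083, 0.997, 1.687], [0.0, 0.0, 0.0, 1.0]] dict_keys(['color', 'z_map', 'fx', 'fy', 'cx', 'cy', 'pose'])
wrist [346.3832072591698, 346.3832072591698, 273.9155166054854, 211.67245333343712] [[0.251, 0.915, 0.316, 0.219], [-0.968, 0.238, 0.08, -0.511], [-0.002, -0.326, 0.945, 0.374], [0.0, 0.0, 0.0, 1.0]] dict_keys(['color', 'z_map', 'fx', 'fy', 'cx', 'cy', 'pose'])
```

View pics/top0.png

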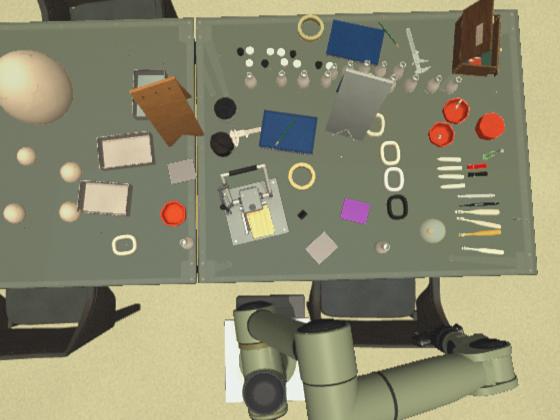

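View pics/side0.png

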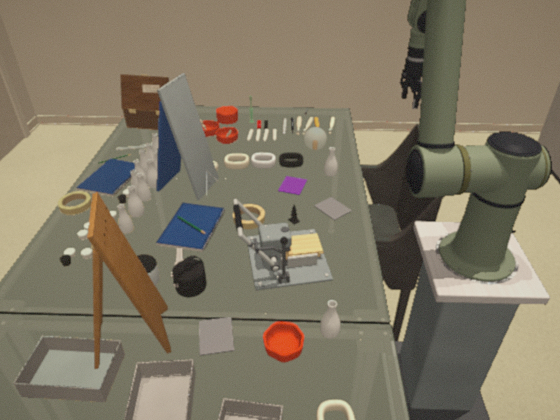

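View pics/wrist0.png

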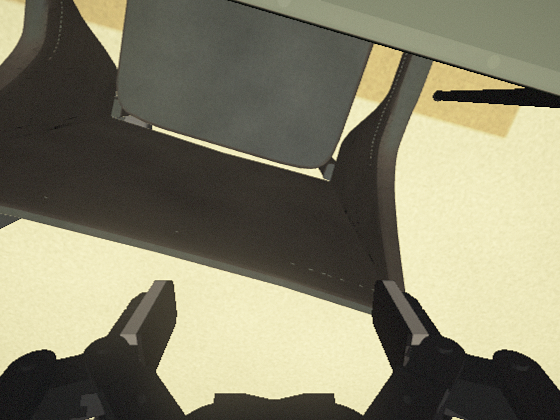

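The top view shows the press at about (255,208) with the yellow card stack at (259,221). The tree is at (303,214), one white bottle at (187,243) and the other at (382,246). Three things could be taken for the cards: the grey tiles at (321,247) and (182,171), and the purple one at (355,211). The yellow stack on the press is the right one, and I'll check it in a crop.

```bash
python3 - <<'E'
from h import *
c=load('top0')
im=cv2.cvtColor(c['color'],cv2.COLOR_RGB2BGR)
cv2.imwrite('pics/c1.png',cv2.resize(im[155:260,205:325],None,fx=6.5,fy=5.7,interpolation=cv2.INTER_CUBIC)) 
s=load('side0');im=cv2.cvtColor(s['color'],cv2.COLOR_RGB2BGR)
cv2.imwrite('pics/c2.png',cv2.resize(im[195:295,225:340],None,fx=6,fy=6,interpolation=cv2.INTER_CUBIC))
for u,v in((255,208),(259,221),(187,243),(303,214),(382,246)): print(u,v,pt(c,u,v).round(3))
E
```

```text
255 208 [0.559 0.027 0.109]
259 221 [0.516 0.017 0.036]
187 243 [0.441 0.281 0.068]
303 214 [ 0.541 -0.151 -0.002]
382 246 [ 0.411 -0.428  0.083]
```

View pics/c1.png

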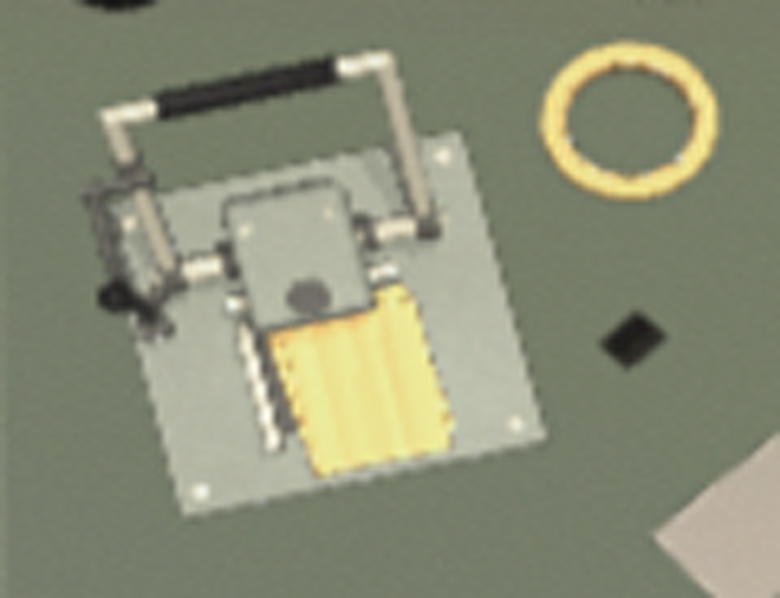

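View pics/c2.png

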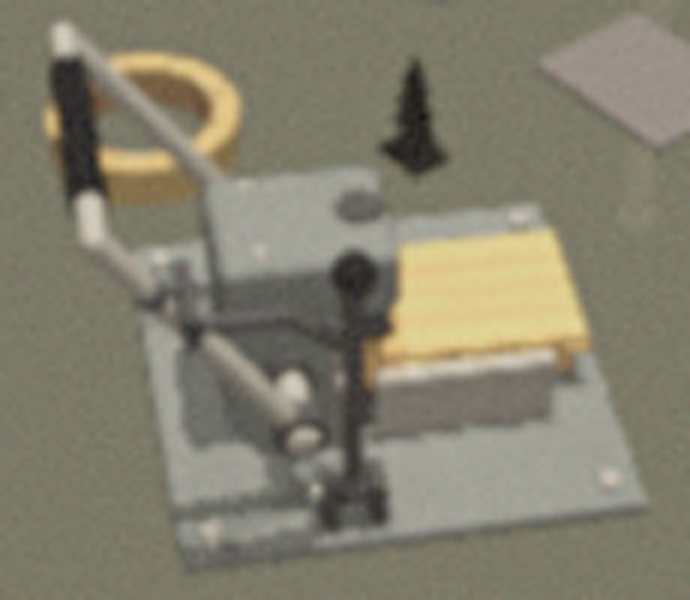

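```bash
cat >> h.py <<'E'
def rz(a): return np.array([[np.cos(a),-np.sin(a),0],[np.sin(a),np.cos(a),0],[0,0,1]])
E
python3 - <<'E'
from h import *
c=load('top0'); s=load('side0')
T=lambda u,v:(u/6.5+205-.4,v/5.7+155-.4)
S=lambda u,v:(u/6+225-.4,v/6+195-.4)
obs=[];names=[]
M=[(-125,110,12),(-125,-110,12),(90,-110,12),(116,50,173),(116,-50,173),(-24,-35,112)]
W=[plane(c,*T(*p),z) for p,z in(((185,515),.012),((545,437),.012),((460,132),.012),((160,106),.173),((336,70),.173),((376,303),.112))]
M2=[(-125,110,12),(-125,-110,12),(90,110,12),(10,95,160)]
W2=[plane(s,*S(*p),z) for p,z in(((645,505),.012),((540,205),.012),((180,548),.012),((354,273),.160))]
def fit(M,W):
    M=np.array(M)/1000.;W=np.array(W);m=M[:,:2]-M[:,:2].mean(0);w=W[:,:2]-W[:,:2].mean(0)
    a=np.arctan2((m[:,0]*w[:,1]-m[:,1]*w[:,0]).sum(),(m*w).sum()); t=W[:,:2].mean(0)-(rz(a)[:2,:2]@M[:,:2].mean(0))
    r=W[:,:2]-((rz(a)[:2,:2]@M[:,:2].T).T+t)
    print(np.degrees(a),t.round(4));print((r*1000).round(1).tolist())
fit(M,W);fit(M2,W2);fit(M+M2,W+W2)
E
```

```text
12.103997516137108 [0.5737 0.0393]
[[1.4, -2.2], [1.3, 1.9], [-2.7, 1.0], [0.0, -2.2], [-1.4, 1.3], [1.3, 0.2]]
10.88841505559386 [0.5717 0.04  ]
[[0.7, 0.1], [2.9, 2.1], [-1.2, -6.6], [-2.4, 4.4]]
11.648779421334561 [0.5733 0.0399]
[[1.2, -4.0], [2.8, 0.6], [-1.6, 1.3], [-0.1, -1.9], [-0.7, 1.7], [2.1, -0.5], [0.3, 2.1], [-0.3, 3.5], [-1.0, -7.4], [-2.7, 4.6]]
```

```bash
cat >> h.py <<'E'
from scipy.spatial.transform import Rotation as Ro
PA=np.radians(12.0); PT=np.array([0.573,0.0393,0])
def P2W(p): return rz(PA)@(np.array(p)/1000.)+PT
def W2P(w): return rz(PA).T@(np.array(w)-PT)*1000
def state():
    o=sensors.get_obs(); R=Ro.from_euler('xyz',o['orientation'],degrees=True).as_matrix()
    print('t %.2f tcp %s press %s F %s gap %.4f'%(o['clock'],o['tcp_pos'].round(4),W2P(o['tcp_pos']).round(1),o['force'].round(1),o['finger_gap']),'q',o['q'].round(0))
    print('tool x',R[:,0].round(3),'jaw z',R[:,2].round(3),'F press',(rz(PA).T@o['force']).round(1))
    return o,R
def go(target_press_tcp,jaw=None):
    "units for the move to TCP at press coords mm; jaw= press angle deg of jaw axis"
    o,R=state(); d=R.T@(P2W(target_press_tcp)-o['tcp_pos'])/0.12
    r=0
    if jaw is not None:
        z=R[:,2]; cur=np.degrees(np.arctan2(z[1],z[0])); w=(jaw+np.degrees(PA)-cur+90)%180-90 # world yaw change
        r=-w/180*np.sign(-R[2,0])
    print('units tx ty tz',d.round(3),'roll',round(r,4))
E
python3 - <<'E'
from h import *
go((-165,-5,200),90)
o,R=state();print(R.round(3))
E
```

```text
t 0.15 tcp [ 0.138  -0.532   0.2557] press [-544.2 -468.4  255.7] F [-0.5  0.4  0.3] gap 0.0858 q [-83.  19. -11.  60.  -0.  82.]
tool x [-0.     0.001 -1.   ] jaw z [ 0.251 -0.968 -0.001] F press [-0.5  0.5  0.3]
units tx ty tz [ 0.469  3.328 -3.717] roll 0.0141
t 0.15 tcp [ 0.138  -0.532   0.2557] press [-544.2 -468.4  255.7] F [-0.5  0.4  0.3] gap 0.0858 q [-83.  19. -11.  60.  -0.  82.]
tool x [-0.     0.001 -1.   ] jaw z [ 0.251 -0.968 -0.001] F press [-0.5  0.5  0.3]
[[-0.     0.968  0.251]
 [ 0.001  0.251 -0.968]
 [-1.     0.    -0.001]]
```

```bash
python3 -m inch '[1,0,0.17,-0.19,0.005, 1,0,0.34,-0.37,0.01, 1,0,0.5,-0.56,0.014, 1,0,0.67,-0.74,0.014, 1,0,0.84,-0.93,0.014, 1,0,0.84,-0.93,0.014]'
python3 -m inch '[1,0,0.17,-0.19,0, 1,0,0.34,-0.37,0, 1,0,0.5,-0.56,0, 1,0,0.67,-0.74,0, 1,0,0.84,-0.93,0,1,0,0.84,-0.93,0]'
python3 -m inch '[1,0,0.17,-0.19,0, 1,0,0.34,-0.37,0, 1,0,0.5,-0.56,0, 1,0,0.67,-0.74,0, 1,0,0.84,-0.93,0,1,0,0.84,-0.93,0]'
python3 -c "
from h import *
go((-165,-5,200),90)"
```

```text
clock: 0.65
tcp_pos: [0.2088, -0.3936, 0.2554]
orientation: [166.9, 89.7, 89.2]
force: [0.1, 1.8, -1.1]
finger_gap: 0.0852
clock: 1.15
tcp_pos: [0.2847, -0.2595, 0.256]
orientation: [165.2, 89.5, 87.8]
force: [-1.5, 0.3, 0.2]
finger_gap: 0.0853
clock: 1.65
tcp_pos: [0.3604, -0.1258, 0.2571]
orientation: [159.0, 89.5, 81.9]
force: [-0.7, 0.0, 0.1]
finger_gap: 0.0857
t 1.65 tcp [ 0.3604 -0.1258  0.2571] press [-242.2 -117.3  257.1] F [-0.7  0.   0.1] gap 0.0857 q [-31.   1. -33.  56.   1. 136.]
tool x [ 0.001  0.009 -1.   ] jaw z [ 0.223 -0.975 -0.009] F press [-0.7  0.2  0.1]
units tx ty tz [ 0.486  0.656 -0.921] roll 0.0049
```

```bash

python3 -m inch '[0.2,0,0.13,-0.19,0, 0.2,0,0.26,-0.37,0, 0.2,0,0.4,-0.56,0, 0.2,0,0.52,-0.74,0.005, 0.2,0,0.65,-0.92,0.005,0.2,0,0.65,-0.92,0.005,0.2,0,0.65,-0.92,0.005,0.2,0,0.65,-0.92,0.005]'
python3 -c "
from h import *
go((-165,-5,200),90)
snap('wrist','w1.png');snap('side','s1.png')"
```

```text
clock: 2.32
tcp_pos: [0.4118, -0.0017, 0.2582]
orientation: [163.2, 89.5, 85.2]
force: [-0.1, 0.4, 0.8]
finger_gap: 0.0511
t 2.32 tcp [ 0.4118 -0.0017  0.2582] press [-166.2   -6.6  258.2] F [-0.1  0.4  0.8] gap 0.0511 q [-11.   4. -30.  57.   0. 157.]
tool x [ 0.001  0.009 -1.   ] jaw z [ 0.207 -0.978 -0.008] F press [-0.   0.4  0.8]
units tx ty tz [ 0.485  0.009 -0.009] roll -0.0002
```

View pics/w1.png

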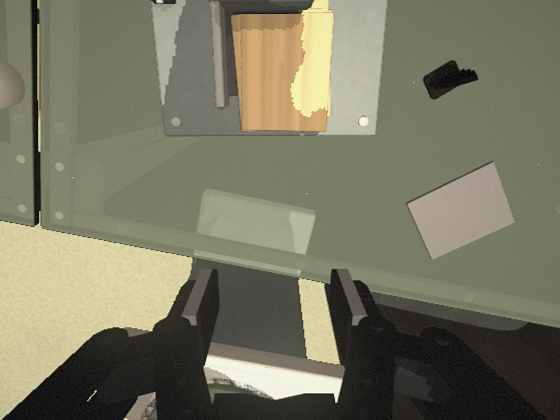

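View pics/s1.png

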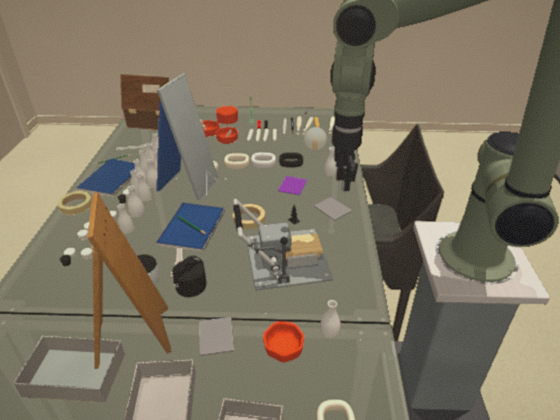

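The wrist view shows the bed's front corners at (164,135) and (377,134), the card front edge at row 130, and the side rail at columns 212–225. I'll use these to refine the press pose.

```bash

python3 -c "
from h import *
c=load('w1')
for u,v,z,m in((164,135,.012,(-125,110)),(377,134,.012,(-125,-110)),(175,121,.012,0),(364,121,.012,0),(243,130,.04,'card FL'),(327,132,.04,'card FR'),(228,107,.048,(-95,40)),(233,14,.04,'card BL?'),(333,12,.04,'card R back')):
  w=plane(c,u,v,z);print(m,w.round(4),W2P(w).round(1))
a=plane(c,164,135,.012)-plane(c,377,134,.012);print(np.degrees(np.arctan2(-a[0],a[1])),np.linalg.norm(a))
im=cv2.cvtColor(c['color'],cv2.COLOR_RGB2BGR);cv2.imwrite('pics/c3.png',cv2.resize(im[0:150,140:400],None,fx=3,fy=3,interpolation=cv2.INTER_CUBIC))
"
```

```text
(-125, 110) [0.4293 0.1208 0.012 ] [-123.6  109.6   12. ]
(-125, -110) [ 0.4761 -0.0943  0.012 ] [-122.5 -110.5   12. ]
0 [0.4457 0.1113 0.012 ] [-109.6   96.9   12. ]
0 [ 0.4858 -0.0774  0.012 ] [-109.6  -96.1   12. ]
card FL [0.4546 0.0395 0.04  ] [-115.8   24.8   40. ]
card FR [ 0.4694 -0.039   0.04  ] [-117.6  -55.    40. ]
(-95, 40) [0.4728 0.0559 0.048 ] [-94.5  37.1  48. ]
card BL? [0.5488 0.0654 0.04  ] [-18.3  30.5  40. ]
card R back [ 0.5679 -0.0182  0.04  ] [-16.9 -55.2  40. ]
12.28411167404337 0.2201272942365433
```

View pics/c3.png

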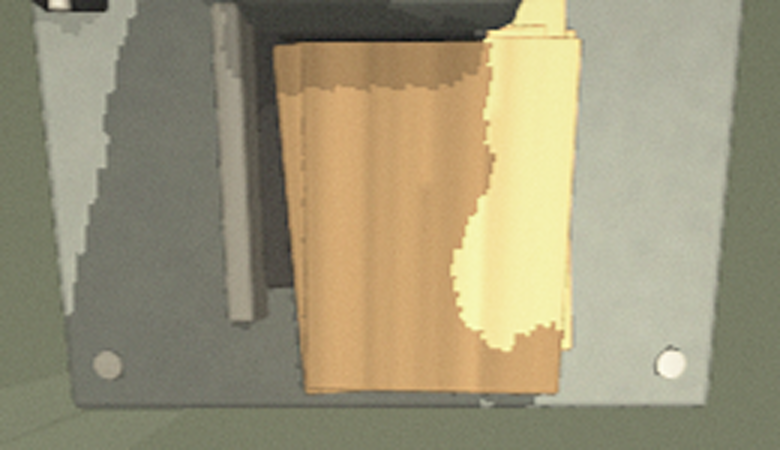

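```bash
sed -i 's/^PA=.*/PA=np.radians(12.2); PT=np.array([0.5745,0.0393,0])/' h.py
python3 -m inch '[0.3,0.2,0,0,-0.39,0.3,0.2,0,0,-0.39,0.3,0.2,0,0,-0.39,0.3,0.2,0,0,-0.39,0.3,0.2,0,0,-0.39,0.3,0.2,0,0,-0.39,0.3,0.2,0,0,-0.39,0.3,0.2,0,0,-0.39,0.3,0.2,0,0,-0.39,0.3,0.2,0,0,-0.39]'
python3 -m inch '[0.3,0.2,0,0,-0.39,0.3,0.2,0,0,-0.39,0.3,0.2,0,0,-0.39,0.3,0.2,0,0,-0.39,0.3,0.2,0,0,-0.39,0.3,0.2,0,0,-0.39,0.3,0.2,0,0,-0.39,0.3,0.2,0,0,-0.39,0.3,0.2,0,0,-0.39,0.3,0.2,0,0,-0.39]'
python3 -m inch '[0.3,0.2,0,0,-0.22,0.3,0.2,0,0,-0.22,0.3,0.2,0,0,-0.22,0.3,0.2,0,0,-0.22,0.3,0.2,0,0,-0.22,0.3,0.2,0,0,-0.22,0.3,0.2,0,0,-0.22]'
python3 -c "
from h import *
go((-155,-12,60),90)
snap('wrist','w2.png')"
```

```text
clock: 3.25
tcp_pos: [0.4114, -0.003, 0.2343]
orientation: [92.1, 89.5, 84.4]
force: [0.3, -0.4, -0.4]
finger_gap: 0.0557
clock: 4.08
tcp_pos: [0.4112, -0.004, 0.2103]
orientation: [20.8, 89.5, 83.5]
force: [0.2, -0.1, 0.0]
finger_gap: 0.0558
clock: 4.67
tcp_pos: [0.4111, -0.0049, 0.1864]
orientation: [-18.8, 89.5, 83.4]
force: [0.4, -0.5, -1.0]
finger_gap: 0.0555
t 4.67 tcp [ 0.4111 -0.0049  0.1864] press [-169.1   -8.7  186.4] F [ 0.4 -0.5 -1. ] gap 0.0555 q [-11.   8. -36.  46.   0. -24.]
tool x [ 0.001  0.008 -1.   ] jaw z [-0.212  0.977  0.008] F press [ 0.3 -0.5 -1. ]
units tx ty tz [ 1.053 -0.114 -0.036] roll 0.0001
```

View pics/w2.png

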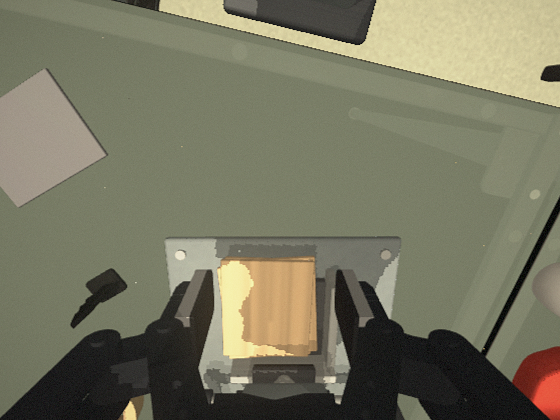

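```bash
python3 -c "
from h import *
c=load('w2')
zm=c['z_map']
H,W=zm.shape
vv,uu=np.mgrid[0:H,0:W]
P=np.stack([(uu-c['cx'])/c['fx']*zm,-(vv-c['cy'])/c['fy']*zm,-zm,np.ones_like(zm)],-1)@c['pose'].T
Z=P[...,2]
for v in range(264,300,3): print(v,Z[v,185:216:3].round(3),Z[v,338:365:3].round(3))
m=(Z>0.1)&(vv<330)&(zm>0)
print(Z[m].min(), np.sort(Z[m])[:200:20])
"
```

```text
264 [0.011 0.013 0.012 0.013 0.013 0.013 0.012 0.012 0.011 0.013 0.013] [0.012 0.012 0.013 0.012 0.012 0.012 0.012 0.013 0.012]
267 [0.012 0.013 0.013 0.012 0.014 0.012 0.012 0.013 0.012 0.013 0.012] [0.013 0.012 0.012 0.013 0.014 0.012 0.013 0.011 0.013]
270 [0.012 0.013 0.013 0.013 0.17  0.17  0.17  0.171 0.17  0.013 0.013] [0.17  0.171 0.171 0.171 0.17  0.012 0.012 0.012 0.012]
273 [0.013 0.013 0.012 0.173 0.174 0.172 0.173 0.173 0.172 0.012 0.013] [0.173 0.173 0.173 0.174 0.173 0.173 0.304 0.013 0.013]
276 [0.012 0.012 0.011 0.174 0.176 0.175 0.175 0.174 0.172 0.165 0.011] [0.173 0.175 0.176 0.176 0.176 0.176 0.012 0.012 0.013]
279 [0.013 0.012 0.178 0.178 0.177 0.177 0.177 0.179 0.172 0.167 0.012] [0.173 0.179 0.178 0.178 0.178 0.178 0.179 0.012 0.012]
282 [0.173 0.173 0.18  0.18  0.18  0.179 0.18  0.179 0.173 0.167 0.012] [0.174 0.18  0.18  0.18  0.18  0.181 0.18  0.174 0.174]
285 [0.175 0.182 0.183 0.182 0.183 0.183 0.182 0.179 0.173 0.167 0.012] [0.173 0.179 0.183 0.183 0.182 0.183 0.183 0.183 0.176]
288 [0.179 0.185 0.186 0.185 0.184 0.185 0.184 0.178 0.174 0.166 0.012] [0.174 0.18  0.186 0.185 0.185 0.184 0.185 0.185 0.18 ]
291 [0.18  0.187 0.187 0.188 0.187 0.187 0.186 0.18  0.175 0.168 0.012] [0.176 0.18  0.186 0.188 0.187 0.188 0.187 0.187 0.181]
294 [0.189 0.189 0.189 0.19  0.189 0.189 0.186 0.181 0.175 0.168 0.012] [0.176 0.181 0.186 0.189 0.19  0.19  0.19  0.19  0.189]
297 [0.191 0.191 0.191 0.192 0.19  0.192 0.186 0.18  0.176 0.168 0.012] [0.176 0.182 0.187 0.192 0.191 0.191 0.192 0.191 0.191]
0.16495763530926255 [0.16495764 0.16668442 0.16721468 0.16793552 0.16833668 0.16884517
 0.16935788 0.16978211 0.17012756 0.17035569]
```

```bash

python3 -m inch '[0.3,0.2,0,0,0,0.3,0.4,0,0,0,0.3,0.6,0,-0.03,0,0.3,0.8,0,-0.03,0,0.3,1,0,-0.03,0,0.3,1,0,-0.03,0,0.3,1,0,-0.03,0]'
python3 -c "
from h import *
go((-145,-12,36),90)"
```

```text
clock: 5.3
tcp_pos: [0.4108, -0.0075, 0.0658]
orientation: [2.2, 89.5, 104.1]
force: [0.4, -0.1, -0.3]
finger_gap: 0.0555
t 5.30 tcp [ 0.4108 -0.0075  0.0658] press [-169.9  -11.2   65.8] F [ 0.4 -0.1 -0.3] gap 0.0555 q [-12.  19. -45.  26.   0. -24.]
tool x [-0.002  0.009 -1.   ] jaw z [-0.207  0.978  0.009] F press [ 0.4 -0.1 -0.3]
units tx ty tz [ 0.248 -0.208 -0.008] roll -0.0013
```

```bash

python3 -m inch '[0.3,0.12,0,0,0,0.3,0.245,0,0,0,0.3,0.245,0,0,0,0.3,0.245,-0.1,0,0,0.3,0.245,-0.2,0,0,0.3,0.245,-0.2,0,0]'
python3 -c "
from h import *
go((-111,-12,36),90)
snap('wrist','w3.png');snap('side','s3.png')
s=load('s3');im=cv2.cvtColor(s['color'],cv2.COLOR_RGB2BGR)
cv2.imwrite('pics/c4.png',cv2.resize(im[195:295,225:370],None,fx=5,fy=5,interpolation=cv2.INTER_CUBIC))"
```

```text
clock: 5.8
tcp_pos: [0.4381, -0.0028, 0.0385]
orientation: [-35.0, 89.5, 67.0]
force: [0.1, 0.6, 0.6]
finger_gap: 0.0557
t 5.80 tcp [ 0.4381 -0.0028  0.0385] press [-142.2  -12.3   38.5] F [0.1 0.6 0.6] gap 0.0557 q [-10.  24. -43.  23.   0. -22.]
tool x [ 0.003  0.008 -1.   ] jaw z [-0.207  0.978  0.007] F press [0.2 0.6 0.6]
units tx ty tz [ 0.023 -0.26   0.003] roll -0.0013
```

View pics/w3.png

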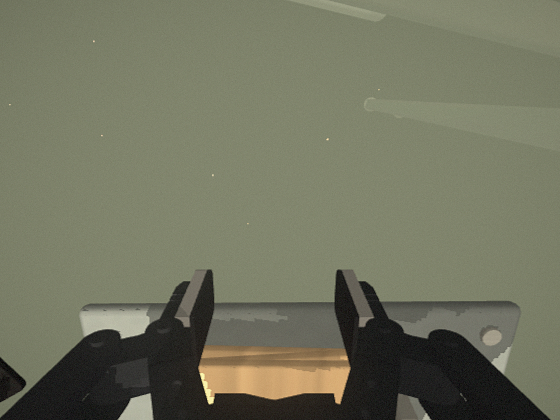

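View pics/c4.png

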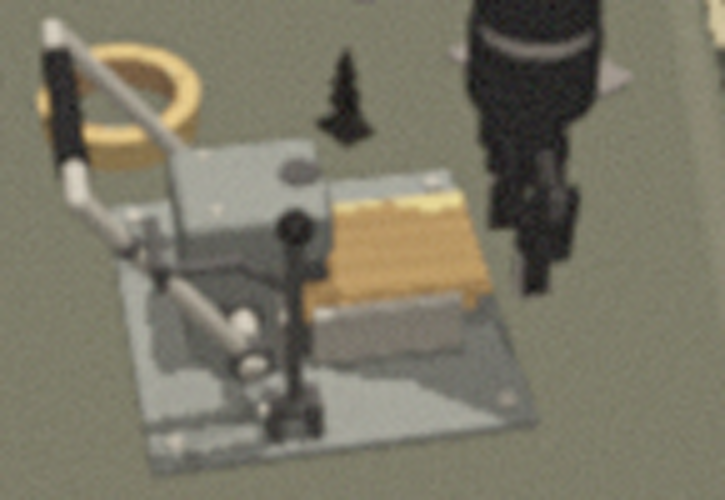

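```bash

python3 -m inch '[0.3,0.025,-0.05,0,0,0.3,0.025,-0.09,0,0,0.3,0.025,-0.11,0,0,0.3,0.025,-0.13,0,0,0.3,0.025,-0.15,0,0,0.3,0.025,-0.17,0,0,0.3,0.025,-0.19,0,0,0.3,0.025,-0.19,0,0]'
python3 -c "
from h import *
go((-111,-12,36),90)
snap('wrist','w4.png')"
```

```text
clock: 6.57
tcp_pos: [0.4578, 0.0022, 0.0347]
orientation: [-10.7, 89.5, 91.2]
force: [0.4, 0.6, 0.7]
finger_gap: 0.0557
t 6.57 tcp [0.4578 0.0022 0.0347] press [-121.9  -11.6   34.7] F [0.4 0.6 0.7] gap 0.0557 q [ -9.  26. -40.  24.   0. -21.]
tool x [-0.     0.008 -1.   ] jaw z [-0.207  0.978  0.008] F press [0.5 0.5 0.7]
units tx ty tz [-0.011 -0.091 -0.003] roll -0.0013
```

View pics/w4.png

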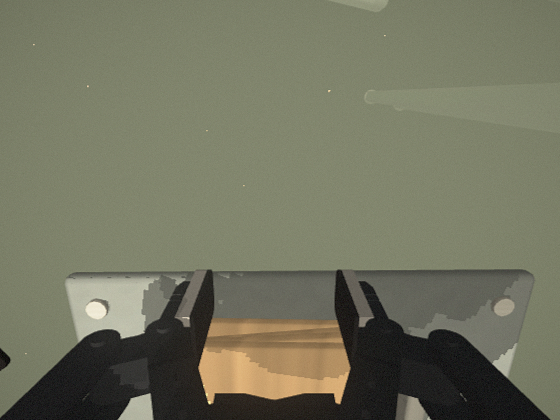

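```bash

python3 -m inch '[0.3,-0.005,-0.02,0,0,0.3,-0.005,-0.035,0,0,0.3,-0.005,-0.05,0,0,0.3,-0.005,-0.06,0,0,0.3,-0.005,-0.06,0,0]'
python3 -c "
from h import *
go((-111,-12,36),90)"
python3 -m inch '[0.3,0,-0.01,0,0,0.3,0,-0.02,0,0,0.3,0,-0.03,0,0,0.3,0,-0.03,0,0]'
python3 -c "
from h import *
go((-111,-12,36),90)"
```

```text
clock: 7.03
tcp_pos: [0.4649, 0.0038, 0.0353]
orientation: [-10.9, 89.5, 91.1]
force: [0.4, 1.2, -0.3]
finger_gap: 0.0554
t 7.03 tcp [0.4649 0.0038 0.0353] press [-114.7  -11.5   35.3] F [ 0.4  1.2 -0.3] gap 0.0554 q [ -9.  26. -39.  25.   0. -21.]
tool x [-0.     0.008 -1.   ] jaw z [-0.207  0.978  0.008] F press [ 0.7  1.1 -0.3]
units tx ty tz [-0.006 -0.03  -0.004] roll -0.0012
clock: 7.37
tcp_pos: [0.4677, 0.0045, 0.0351]
orientation: [0.1, 89.5, 102.0]
force: [-2.8, -0.5, 0.9]
finger_gap: 0.0558
t 7.37 tcp [0.4677 0.0045 0.0351] press [-111.7  -11.5   35.1] F [-2.8 -0.5  0.9] gap 0.0558 q [ -9.  27. -38.  25.   0. -21.]
tool x [-0.002  0.008 -1.   ] jaw z [-0.207  0.978  0.008] F press [-2.9  0.1  0.9]
units tx ty tz [-0.007 -0.006 -0.004] roll -0.0012
```

```bash

python3 -m inch '[0.3,0,-0.008,0,0,0.3,0,-0.015,0,0,0.3,0,-0.015,0,0]'
python3 -c "
from h import *
go((-111,-12,36),90)"

```

```text
clock: 7.62
tcp_pos: [0.4677, 0.0046, 0.0348]
orientation: [23.9, 89.5, 125.9]
force: [-5.6, -3.3, 3.0]
finger_gap: 0.0556
t 7.62 tcp [0.4677 0.0046 0.0348] press [-111.7  -11.3   34.8] F [-5.6 -3.3  3. ] gap 0.0556 q [ -9.  27. -38.  26.   0. -21.]
tool x [-0.005  0.007 -1.   ] jaw z [-0.207  0.978  0.008] F press [-6.2 -2.   3. ]
units tx ty tz [-0.01  -0.006 -0.006] roll -0.0013
```

```bash

python3 -m inch '[0.3,0,0.05,0,0,0.3,0,0.15,0,0,0.3,-0.1,0.3,0,0,0.3,-0.3,0.3,0,0,0.3,-0.6,0.3,0,0,0.3,-0.9,0.3,0,0,0.3,-0.9,0.3,0,0]'
python3 -c "
from h import *
go((-75,-100,140),0)
snap('wrist','w5.png')"
```

```text
clock: 8.2
tcp_pos: [0.4376, -0.0042, 0.1488]
orientation: [-59.6, 89.5, 42.4]
force: [1.7, 1.1, -0.4]
finger_gap: 0.0553
t 8.20 tcp [ 0.4376 -0.0042  0.1488] press [-143.   -13.6  148.8] F [ 1.7  1.1 -0.4] gap 0.0553 q [-10.  13. -36.  40.   0. -22.]
tool x [ 0.006  0.006 -1.   ] jaw z [-0.207  0.978  0.004] F press [ 1.9  0.7 -0.4]
units tx ty tz [ 0.074 -0.569 -0.718] roll 0.4988
```

View pics/w5.png

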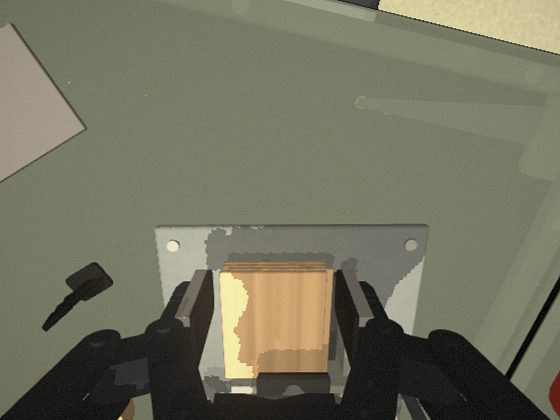

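```bash

python3 -m inch '[0.3,0,0,-0.2,-0.04,0.3,0,-0.1,-0.4,-0.08,0.3,0,-0.2,-0.6,-0.12,0.3,0,-0.3,-0.72,-0.16,0.3,0,-0.4,-0.72,-0.2,0.3,0,-0.5,-0.72,-0.24,0.3,0,-0.57,-0.72,-0.28,0.3,0,-0.57,-0.72,-0.32,0.3,0,-0.57,-0.72,-0.36,0.3,0,-0.57,-0.72,-0.39]'
python3 -m inch '[0.3,0,0,0,-0.04,0.3,0,0,0,-0.08,0.3,0,0,0,-0.11,0.3,0,0,0,-0.11]'
python3 -c "
from h import *
go((-75,-95,36),0)"
```

```text
clock: 9.08
tcp_pos: [0.5213, -0.0742, 0.1451]
orientation: [-110.1, 89.6, 62.4]
force: [-0.0, 0.4, -0.0]
finger_gap: 0.0552
clock: 9.42
tcp_pos: [0.5211, -0.074, 0.144]
orientation: [-123.5, 89.5, 68.9]
force: [-1.8, -0.6, 0.2]
finger_gap: 0.0557
t 9.42 tcp [ 0.5211 -0.074   0.144 ] press [-76.2 -99.4 144. ] F [-1.8 -0.6  0.2] gap 0.0557 q [ -16.   22.  -24.   44.    0. -119.]
tool x [ 0.003  0.007 -1.   ] jaw z [-0.977 -0.215 -0.004] F press [-1.8 -0.2  0.2]
units tx ty tz [ 0.9   -0.031 -0.006] roll 0.0011
```

```bash

python3 -m inch '[-0.35,0.2,0,0,0,-0.35,0.4,0,0,0,-0.35,0.6,0,0,0,-0.35,0.6,0,0,0,-0.35,0.6,0,0,0,-0.35,0.6,0,0,0]'
python3 -c "
from h import *
go((-76,-95,36),0)
c=snap('wrist','w6.png')
zm=c['z_map']
H,W=zm.shape
vv,uu=np.mgrid[0:H,0:W]
P=np.stack([(uu-c['cx'])/c['fx']*zm,-(vv-c['cy'])/c['fy']*zm,-zm,np.ones_like(zm)],-1)@c['pose'].T
Z=P[...,2]
m=(Z>0.03)&(Z<0.07)&(vv>200)&(vv<300)&(uu>210)&(uu<340)&(zm>0.05)&(zm<0.2)
print(np.sort(Z[m])[:200:20])
for v in range(245,300,5): print(v,Z[v,220:330:5].round(3))
"
```

```text
clock: 9.92
tcp_pos: [0.5217, -0.0736, 0.0725]
orientation: [-126.9, 89.5, 65.4]
force: [0.1, 0.9, -0.8]
finger_gap: 0.0277
t 9.92 tcp [ 0.5217 -0.0736  0.0725] press [-75.5 -99.2  72.5] F [ 0.1  0.9 -0.8] gap 0.0277 q [ -16.   28.  -28.   34.    0. -119.]
tool x [ 0.003  0.007 -1.   ] jaw z [-0.977 -0.214 -0.005] F press [ 0.3  0.9 -0.8]
units tx ty tz [ 0.305 -0.033  0.006] roll 0.0007
[0.04755978 0.04983411 0.05057811 0.05125946 0.05205332 0.05245026
 0.05305402 0.05356184 0.05404018 0.05451525]
245 [0.011 0.013 0.013 0.013 0.013 0.013 0.012 0.013 0.012 0.012 0.012 0.013
 0.012 0.013 0.013 0.012 0.013 0.012 0.013 0.011 0.012 0.013]
250 [0.013 0.014 0.012 0.012 0.013 0.013 0.012 0.012 0.013 0.013 0.012 0.012
 0.012 0.012 0.012 0.012 0.012 0.012 0.012 0.012 0.011 0.013]
255 [0.012 0.012 0.013 0.013 0.012 0.012 0.012 0.012 0.012 0.012 0.013 0.012
 0.013 0.012 0.011 0.013 0.012 0.012 0.013 0.013 0.012 0.013]
260 [0.013 0.012 0.013 0.013 0.013 0.013 0.013 0.012 0.013 0.012 0.012 0.013
 0.012 0.012 0.013 0.011 0.013 0.013 0.013 0.013 0.012 0.012]
265 [0.012 0.011 0.051 0.051 0.051 0.013
[... 231 characters left out ...]
0.012]
275 [0.011 0.013 0.061 0.062 0.061 0.013 0.013 0.013 0.013 0.013 0.014 0.012
 0.013 0.012 0.012 0.012 0.012 0.055 0.06  0.061 0.063 0.013]
280 [0.058 0.065 0.065 0.066 0.064 0.012 0.013 0.012 0.012 0.012 0.012 0.012
 0.012 0.012 0.013 0.012 0.013 0.057 0.064 0.066 0.065 0.058]
285 [0.063 0.069 0.069 0.069 0.065 0.013 0.012 0.012 0.012 0.012 0.012 0.19
 0.012 0.013 0.013 0.013 0.012 0.057 0.069 0.068 0.069 0.062]
290 [0.067 0.073 0.073 0.073 0.065 0.013 0.012 0.012 0.013 0.013 0.013 0.012
 0.013 0.012 0.012 0.012 0.013 0.058 0.073 0.073 0.072 0.072]
295 [0.076 0.076 0.077 0.076 0.067 0.011 0.013 0.012 0.013 0.013 0.012 0.012
 0.012 0.013 0.013 0.013 0.014 0.058 0.078 0.076 0.076 0.076]
```

View pics/w6.png

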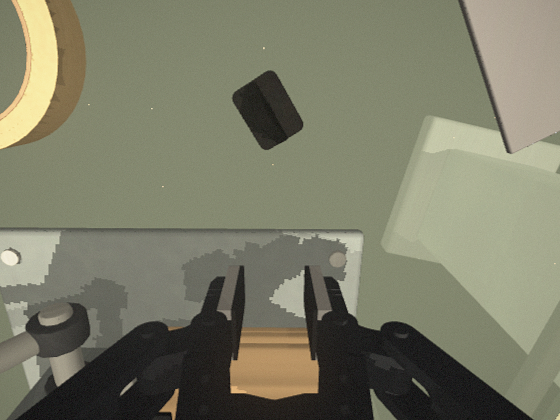

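```bash

python3 -m inch '[-0.35,0.14,0,0,0,-0.35,0.27,0,0,0,-0.35,0.27,0,0,0,-0.35,0.27,-0.1,0,0,-0.35,0.27,-0.17,0,0,-0.35,0.27,-0.2,0,0,-0.35,0.27,-0.2,0,0]'
python3 -c "
from h import *
go((-76,-51,39.5),0)"
```

```text
clock: 10.55
tcp_pos: [0.5174, -0.0488, 0.0418]
orientation: [-141.5, 89.5, 51.0]
force: [-0.9, 0.6, -0.4]
finger_gap: 0.0278
t 10.55 tcp [ 0.5174 -0.0488  0.0418] press [-74.4 -74.   41.8] F [-0.9  0.6 -0.4] gap 0.0278 q [ -14.   30.  -31.   30.    0. -116.]
tool x [ 0.006  0.007 -1.   ] jaw z [-0.976 -0.216 -0.007] F press [-0.7  0.7 -0.4]
units tx ty tz [ 0.02  -0.192  0.012] roll 0.0014
```

```bash

python3 -m inch '[-0.35,0.02,-0.02,0.01,0,-0.35,0.02,-0.04,0.01,0,-0.35,0.02,-0.06,0.01,0,-0.35,0.02,-0.08,0.01,0,-0.35,0.02,-0.1,0.01,0,-0.35,0.02,-0.12,0.01,0,-0.35,0.02,-0.14,0.01,0,-0.35,0.02,-0.155,0.01,0,-0.35,0.02,-0.155,0.01,0]'
python3 -c "
from h import *
go((-76,-51,39.5),0)
snap('wrist','w7.png')"
```

```text
clock: 11.3
tcp_pos: [0.5121, -0.0305, 0.0395]
orientation: [-140.5, 89.5, 52.0]
force: [-0.4, -0.2, -0.6]
finger_gap: 0.0277
t 11.30 tcp [ 0.5121 -0.0305  0.0395] press [-75.7 -55.1  39.5] F [-0.4 -0.2 -0.6] gap 0.0277 q [ -12.   29.  -32.   29.    0. -114.]
tool x [ 0.006  0.007 -1.   ] jaw z [-0.976 -0.216 -0.007] F press [-0.4 -0.2 -0.6]
units tx ty tz [ 0.    -0.034  0.002] roll 0.0015
```

View pics/w7.png

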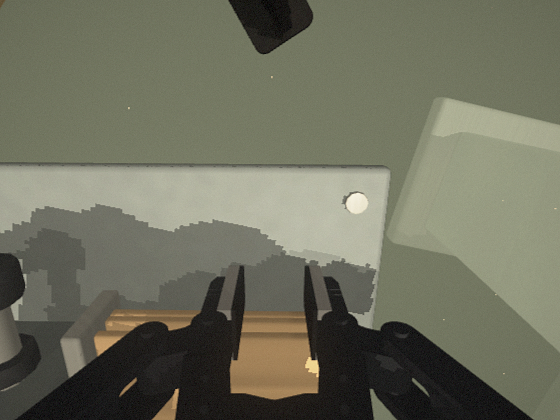

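```bash

python3 -m inch '[-0.35,0,-0.01,0,0,-0.35,0,-0.02,0,0,-0.35,0,-0.03,0,0,-0.35,0,-0.03,0,0]'
python3 -m inch '[-0.35,0,-0.01,0,0,-0.35,0,-0.015,0,0,-0.35,0,-0.015,0,0]'
python3 -c "
from h import *
go((-76,-51,39.5),0)"
```

```text
clock: 11.68
tcp_pos: [0.5113, -0.0269, 0.0395]
orientation: [-138.8, 89.5, 53.7]
force: [-0.1, -0.2, 1.4]
finger_gap: 0.0281
clock: 11.93
tcp_pos: [0.5113, -0.0258, 0.0396]
orientation: [-149.5, 89.5, 42.9]
force: [1.2, -3.3, -0.4]
finger_gap: 0.0274
t 11.93 tcp [ 0.5113 -0.0258  0.0396] press [-75.5 -50.2  39.6] F [ 1.2 -3.3 -0.4] gap 0.0274 q [ -11.   29.  -32.   29.    0. -114.]
tool x [ 0.006  0.006 -1.   ] jaw z [-0.976 -0.216 -0.007] F press [ 0.4 -3.5 -0.4]
units tx ty tz [0.001 0.006 0.004] roll 0.0014
```

```bash

python3 -m inch '[-0.35,0,-0.008,0,0,-0.35,0,-0.018,0,0,-0.35,0,-0.018,0,0]'
python3 -c "
from h import *
go((-76,-51,39.5),0)
snap('wrist','w8.png')"
```

```text
clock: 12.18
tcp_pos: [0.5112, -0.0256, 0.0398]
orientation: [174.6, 89.6, 7.0]
force: [0.8, -9.5, -1.8]
finger_gap: 0.028
t 12.18 tcp [ 0.5112 -0.0256  0.0398] press [-75.5 -50.1  39.8] F [ 0.8 -9.5 -1.8] gap 0.0280 q [ -11.   29.  -32.   28.    0. -114.]
tool x [ 0.007  0.001 -1.   ] jaw z [-0.977 -0.214 -0.007] F press [-1.2 -9.4 -1.8]
units tx ty tz [0.003 0.008 0.004] roll 0.001
```

View pics/w8.png

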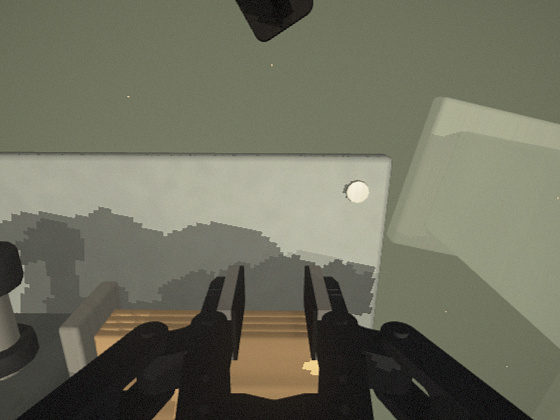

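```bash

python3 -m inch '[-0.35,0,0.03,0,0,-0.35,0,0.15,0,0,-0.35,0,0.35,0,0,-0.35,-0.2,0.35,0,0,-0.35,-0.5,0.35,0,0,-0.35,-0.9,0.35,0,0,-0.35,-0.9,0.35,0,0]'
python3 -c "
from h import *
go((-150,0,149),90)
snap('wrist','w9.png')"
```

```text
clock: 12.82
tcp_pos: [0.5227, -0.0671, 0.1537]
orientation: [170.5, 89.2, 2.9]
force: [1.1, 0.5, -0.3]
finger_gap: 0.0275
t 12.82 tcp [ 0.5227 -0.0671  0.1537] press [-73.1 -93.  153.7] F [ 1.1  0.5 -0.3] gap 0.0275 q [ -15.   21.  -24.   44.    0. -118.]
tool x [ 0.015  0.001 -1.   ] jaw z [-0.977 -0.215 -0.015] F press [ 1.1  0.2 -0.3]
units tx ty tz [ 0.028 -0.777  0.639] roll -0.4989
```

View pics/w9.png

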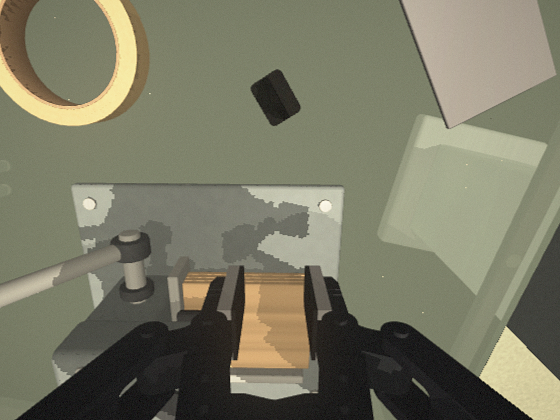

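```bash

python3 -m inch '[0.3,0,-0.1,0.2,0.04,0.3,0,-0.2,0.4,0.08,0.3,0,-0.35,0.64,0.12,0.3,0,-0.5,0.64,0.16,0.3,0,-0.65,0.64,0.2,0.3,0,-0.78,0.64,0.24,0.3,0,-0.78,0.64,0.28,0.3,0,-0.78,0.64,0.32,0.3,0,-0.78,0.64,0.36,0.3,0,-0.78,0.64,0.39]'
python3 -m inch '[0.3,0.2,0,0,0.04,0.3,0.4,0,0,0.08,0.3,0.6,0,0,0.109,0.3,0.8,0,0,0.109,0.3,0.8,0,0,0.109]'
python3 -c "
from h import *
go((-135,-1,36),90)
snap('wrist','w10.png')"
```

```text
clock: 13.7
tcp_pos: [0.4265, 0.0088, 0.1502]
orientation: [-111.7, 89.2, 10.2]
force: [0.0, -0.3, -0.0]
finger_gap: 0.0554
clock: 14.12
tcp_pos: [0.4238, 0.0101, 0.0502]
orientation: [-58.3, 89.6, 44.0]
force: [-0.8, -0.0, 1.1]
finger_gap: 0.0556
t 14.12 tcp [0.4238 0.0101 0.0502] press [-153.5    3.3   50.2] F [-0.8 -0.   1.1] gap 0.0556 q [ -9.  21. -44.  24.   0. -21.]
tool x [ 0.005  0.005 -1.   ] jaw z [-0.214  0.977  0.004] F press [-0.8  0.1  1.1]
units tx ty tz [ 0.119 -0.153 -0.036] roll 0.0007
```

View pics/w10.png

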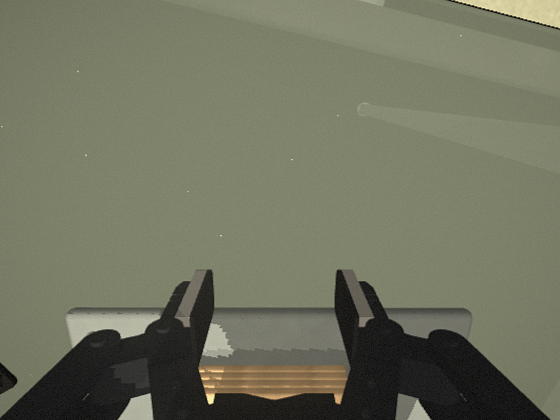

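```bash

python3 -m inch '[0.3,0.12,0,-0.03,0,0.3,0.12,-0.1,-0.03,0,0.3,0.12,-0.2,-0.03,0,0.3,0.12,-0.26,-0.03,0,0.3,0.12,-0.29,-0.03,0,0.3,0.12,-0.31,-0.03,0,0.3,0.12,-0.33,-0.03,0,0.3,0.12,-0.34,-0.03,0,0.3,0.12,-0.34,-0.03,0]'
python3 -m inch '[0.3,0,-0.01,0,0,0.3,0,-0.02,0,0,0.3,0,-0.02,0,0]'
python3 -c "
from h import *
go((-111,0,36),90)"
```

```text
clock: 14.92
tcp_pos: [0.4651, 0.0152, 0.0379]
orientation: [-65.0, 89.6, 37.3]
force: [0.4, -0.6, -0.5]
finger_gap: 0.0557
clock: 15.17
tcp_pos: [0.4653, 0.0154, 0.0375]
orientation: [-40.9, 89.8, 61.4]
force: [-4.8, -1.4, 1.7]
finger_gap: 0.0555
t 15.17 tcp [0.4653 0.0154 0.0375] press [-111.8   -0.2   37.5] F [-4.8 -1.4  1.7] gap 0.0555 q [ -7.  26. -39.  25.   0. -20.]
tool x [ 0.002  0.003 -1.   ] jaw z [-0.213  0.977  0.003] F press [-5.  -0.3  1.7]
units tx ty tz [ 0.012 -0.006  0.002] roll 0.0006
```

```bash

python3 -m inch '[0.3,0.01,-0.008,0,0,0.3,0.01,-0.015,0,0,0.3,0.01,-0.015,0,0]'
python3 -m inch '[0.3,0,0.05,0,0,0.3,0,0.15,0,0,0.3,-0.1,0.3,0,0,0.3,-0.3,0.3,0,0,0.3,-0.6,0.3,0,0,0.3,-0.9,0.3,0,0,0.3,-0.95,0.3,0,0]'
python3 -c "
from h import *
go((-30,60,185),90)
snap('wrist','w11.png')
c=load('w11');im=cv2.cvtColor(c['color'],cv2.COLOR_RGB2BGR)
cv2.imwrite('pics/c11.png',cv2.resize(im[220:400,140:440],None,fx=2.6,fy=2.6,interpolation=cv2.INTER_CUBIC))"
```

```text
clock: 15.42
tcp_pos: [0.4654, 0.0157, 0.0358]
orientation: [15.7, 89.8, 118.0]
force: [-5.6, -1.4, 2.6]
finger_gap: 0.0553
clock: 16.0
tcp_pos: [0.4341, 0.0073, 0.1549]
orientation: [-87.6, 89.5, 14.7]
force: [1.3, -0.0, 0.4]
finger_gap: 0.0555
t 16.00 tcp [0.4341 0.0073 0.1549] press [-144.    -1.6  154.9] F [ 1.3 -0.   0.4] gap 0.0555 q [ -9.  12. -36.  41.   0. -21.]
tool x [ 0.008  0.002 -1.   ] jaw z [-0.213  0.977  0.   ] F press [ 1.3 -0.3  0.4]
units tx ty tz [-0.242 -0.953  0.512] roll 0.0005
```

View pics/c11.png

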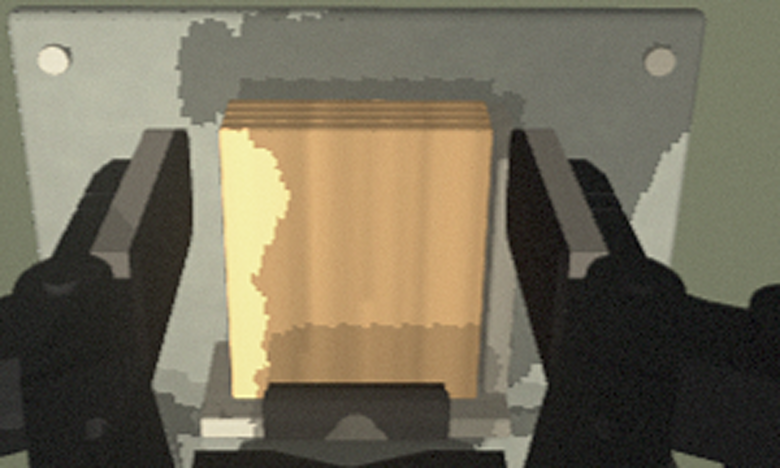

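The cards form one clean block against the back stop, with the side rail just to its right in this view. I'll measure its corners and locate the catch knob.

```bash

python3 -c "
from h import *
c=load('w11')
for u,v in((225.4,269),(328.5,269)): print(W2P(plane(c,u,v,.04)).round(1))
s=load('s3'); 
for P in((10,95,160),(10,108,159),(10,95,30),(116,0,173)): print(P,proj(s,P2W(P)).round(1))
im=s['color'].astype(int)[230:255,275:295].sum(2)
print(im[:, :])
t=load('top0')
for P in((10,95,160),(10,108,159)): print(P,proj(t,P2W(P)).round(1))
print(t['color'].astype(int)[200:212,215:235].sum(2))
"
```

```text
[-101.1  -37.8   40. ]
[-101.2   40.    40. ]
(10, 95, 160) [282.5 238.7]
(10, 108, 159) [283.4 242.3]
(10, 95, 30) [282.5 275.4]
(116, 0, 173) [236.7 216.5]
[[484 478 488 492 481 423 336 299 302 292 300 292 291 325 363 367 366 358
  368 381]
 [486 485 488 488 492 470 408 346 286 301 306 314 335 404 422 397 423 435
  450 473]
 [486 488 489 491 494 486 459 445 414 393 412 442 456 469 471 434 467 482
  479 486]
 [495 490 483 490 484 489 486 485 474 465 478 482 490 491 457 420 471 498
  489 499]
 [491 485 487 485 491 485 492 494 491 488 498 492 493 498 461 414 457 490
  501 500]
 [485 476 489 483 488 493 493 480 479 488 483 490 501 491 469 401 452 515
  531 542]
 [481 493 490 481 491 491 472 414 387 369 414 466 487 484 465 404 450 533
  558 563]
 [488 490 489 489 495 460 387 285 232 209 272 375 443 466 460 402 404 482
  496 502]
 [461 470 470 487 456 370 247 163 143 148 170 232 330 383 393 346 358 415
  432 442]
 [433 419 419 405 380 273 139 139 153 169 157 145 209 279 298 291 334 392
  428 413]
 [358 340 333 327 324 200 124 125 154 162 117 126 184 245 278 269 317 387
  422 411]
 [295 2
[... 1561 characters left out ...]
 314 343
  490 602]
 [350 345 347 347 350 343 272 170 158 219 364 494 497 454 449 308 289 289
  332 487]
 [346 345 353 351 343 248 172 121 110 153 298 447 502 339 345 276 257 246
  290 440]
 [351 350 350 351 333 168 114 152 123 114 205 323 402 317 322 254 304 338
  408 487]
 [349 347 343 346 341 151 123 159 136 117 140 199 272 279 271 274 402 432
  456 511]
 [351 348 348 351 341 205 133 140 126 111 128 142 177 225 259 392 462 495
  493 510]
 [350 347 352 353 349 313 239 177 193 205 226 159 144 179 267 425 500 512
  506 517]
 [348 343 346 351 349 344 330 310 309 315 420 229 156 170 256 363 502 520
  512 516]
 [341 344 349 353 347 352 351 347 348 363 452 268 218 200 286 335 413 511
  517 520]]
```

```bash

python3 -m inch '[-1,-0.3,0,0.1,-0.04,-1,-0.6,-0.1,0.2,-0.08,-1,-0.6,-0.3,0.3,-0.12,-1,-0.6,-0.5,0.4,-0.16,-1,-0.6,-0.7,0.5,-0.2,-1,-0.6,-0.9,0.5,-0.24,-1,-0.6,-0.9,0.5,-0.28,-1,-0.6,-0.9,0.5,-0.32,-1,-0.6,-0.9,0.5,-0.36,-1,-0.6,-0.9,0.5,-0.39]'
python3 -m inch '[-1,0,0,0,-0.04,-1,0,0,0,-0.08,-1,0,0,0,-0.11,-1,0,0,0,-0.11]'
python3 -c "
from h import *
go((10,60,215),0)"
```

```text
clock: 16.88
tcp_pos: [0.5261, 0.0891, 0.225]
orientation: [-151.4, 89.6, 21.4]
force: [0.2, 0.0, 0.1]
finger_gap: -0.0002
clock: 17.22
tcp_pos: [0.5258, 0.0892, 0.2234]
orientation: [-162.9, 89.6, 29.8]
force: [0.1, 0.8, -0.6]
finger_gap: -0.0003
t 17.22 tcp [0.5258 0.0892 0.2234] press [-37.   59.1 223.4] F [ 0.1  0.8 -0.6] gap -0.0003 q [   2.   18.  -17.   55.    0. -101.]
tool x [ 0.005  0.003 -1.   ] jaw z [-0.975 -0.221 -0.006] F press [ 0.2  0.8 -0.6]
units tx ty tz [ 0.073 -0.004 -0.391] roll 0.0031
```

```bash

python3 -m inch '[-1,0,0,-0.15,0,-1,0,0,-0.3,0,-1,0,0,-0.39,0,-1,0,0,-0.39,0,-1,0.15,0,-0.39,0,-1,0.3,0,-0.39,0,-1,0.4,0,-0.39,0,-1,0.4,0,-0.39,0]'
python3 -c "
from h import *
go((10,150,155),0)
snap('side','s12.png');snap('wrist','w12.png')
c=load('s12');im=cv2.cvtColor(c['color'],cv2.COLOR_RGB2BGR)
cv2.imwrite('pics/c12.png',cv2.resize(im[165:295,215:345],None,fx=5,fy=4.6,interpolation=cv2.INTER_CUBIC))"
```

```text
clock: 17.88
tcp_pos: [0.569, 0.0995, 0.1722]
orientation: [-89.4, 89.8, 103.3]
force: [-0.3, -0.3, 0.1]
finger_gap: -0.0001
t 17.88 tcp [0.569  0.0995 0.1722] press [  7.3  60.1 172.2] F [-0.3 -0.3  0.1] gap -0.0001 q [   3.   25.  -14.   51.    0. -100.]
tool x [-0.001  0.003 -1.   ] jaw z [-0.976 -0.219  0.   ] F press [-0.4 -0.3  0.1]
units tx ty tz [ 0.146 -0.749 -0.028] roll 0.0026
```

View pics/c12.png

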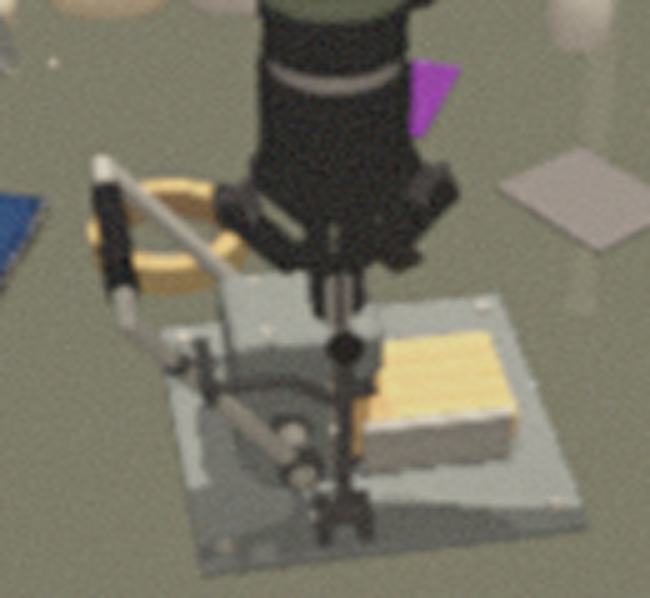

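```bash

python3 -m inch '[-1,0,-0.1,-0.02,0,-1,0,-0.2,-0.02,0,-1,0.01,-0.3,-0.02,0,-1,0.03,-0.4,-0.02,0,-1,0.06,-0.5,-0.02,0,-1,0.09,-0.6,-0.02,0,-1,0.13,-0.7,-0.02,0,-1,0.18,-0.8,-0.02,0,-1,0.22,-0.88,-0.02,0,-1,0.22,-0.88,-0.02,0]'
python3 -c "
from h import *
go((10,100,230),0)
snap('side','s13.png')
c=load('s13');im=cv2.cvtColor(c['color'],cv2.COLOR_RGB2BGR)
cv2.imwrite('pics/c13.png',cv2.resize(im[165:325,215:345],None,fx=5,fy=3.7,interpolation=cv2.INTER_CUBIC))"
```

```text
clock: 18.82
tcp_pos: [0.5486, 0.2051, 0.1474]
orientation: [-122.8, 89.8, 70.0]
force: [-0.5, 0.5, 0.1]
finger_gap: -0.0001
t 18.82 tcp [0.5486 0.2051 0.1474] press [  9.7 167.6 147.4] F [-0.5  0.5  0.1] gap -0.0001 q [ 13.  28. -14.  48.   0. -90.]
tool x [ 0.001  0.003 -1.   ] jaw z [-0.975 -0.222 -0.002] F press [-0.4  0.6  0.1]
units tx ty tz [-0.69   0.561  0.002] roll 0.0035
```

View pics/c13.png

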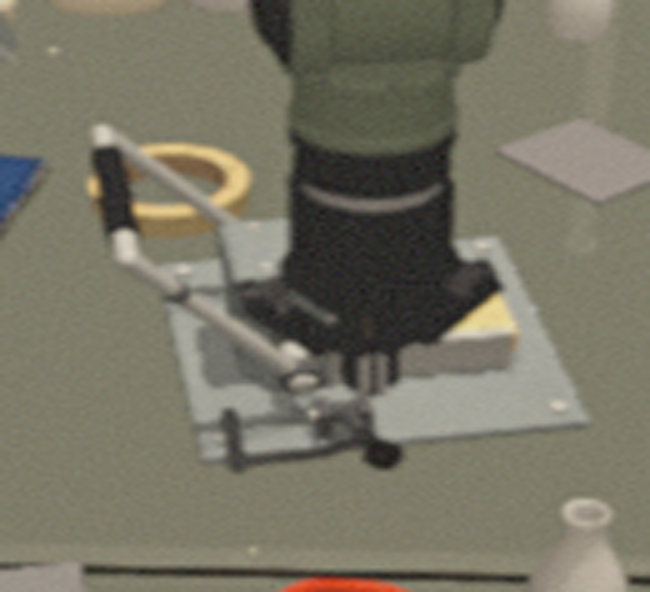

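```bash

python3 -m inch '[-1,-0.3,0,0,0,0.4,-0.6,0,0,0,0.4,-0.88,0,0,0,0.4,-0.88,0.2,-0.2,0,0.4,-0.88,0.4,-0.4,0,0.4,-0.88,0.6,-0.6,0,0.4,-0.88,0.8,-0.8,0,0.4,-0.88,1,-0.88,0,0.4,-0.88,1,-0.88,0]'
python3 -c "
from h import *
s=load('s13');print(proj(s,P2W((10,223,52))),proj(s,P2W((10,95+130*np.sin(1.2),30+130*np.cos(1.2)))))
go((116,0,235),0)"
```

```text
clock: 19.62
tcp_pos: [0.6816, 0.1051, 0.2528]
orientation: [169.8, 89.8, 2.2]
force: [0.2, -0.4, 0.0]
finger_gap: 0.0596
[291.58617839 305.94113279] [291.1720026  296.82739523]
t 19.62 tcp [0.6816 0.1051 0.2528] press [118.6  41.7 252.8] F [ 0.2 -0.4  0. ] gap 0.0596 q [   3.   34.   13.   69.   -0. -100.]
tool x [ 0.003  0.    -1.   ] jaw z [-0.976 -0.216 -0.003] F press [ 0.1 -0.4  0. ]
units tx ty tz [0.148 0.347 0.023] roll 0.0015
```

```bash

python3 -m inch '[0.4,0.1,0.2,0.02,0,0.4,0.15,0.35,0.02,0,0.4,0.15,0.35,0.02,0,0.4,0.15,0.35,0.02,0]'
python3 -c "
from h import *
snap('side','s14.png');snap('wrist','w14.png')
s=load('s14');
for a in(0.9,1,1.1,1.2,1.3,1.4):print(a,proj(s,P2W((10,95+130*np.sin(a),30+130*np.cos(a)))))
go((116,0,179),0)
im=cv2.cvtColor(s['color'],cv2.COLOR_RGB2BGR)
cv2.imwrite('pics/c14.png',cv2.resize(im[165:325,215:345],None,fx=5,fy=3.7,interpolation=cv2.INTER_CUBIC))"
```

```text
clock: 19.95
tcp_pos: [0.688, 0.0624, 0.2343]
orientation: [-179.5, 89.9, 12.9]
force: [-0.4, 1.1, 0.3]
finger_gap: 0.0597
0.9 [289.81478065 281.30322253]
1 [290.35756318 286.63563758]
1.1 [290.81188053 291.8334748 ]
1.2 [291.1720026  296.82739523]
1.3 [291.43384671 301.55225168]
1.4 [291.59503398 305.94848666]
t 20.05 tcp [0.6882 0.064  0.2353] press [1.164e+02 1.000e-01 2.353e+02] F [-0.1 -0.5  0.5] gap 0.0601 q [  -1.   35.   11.   66.    0. -103.]
tool x [ 0.004  0.001 -1.   ] jaw z [-0.976 -0.216 -0.004] F press [-0.2 -0.5  0.5]
units tx ty tz [0.469 0.001 0.005] roll 0.0015
```

View pics/c14.png

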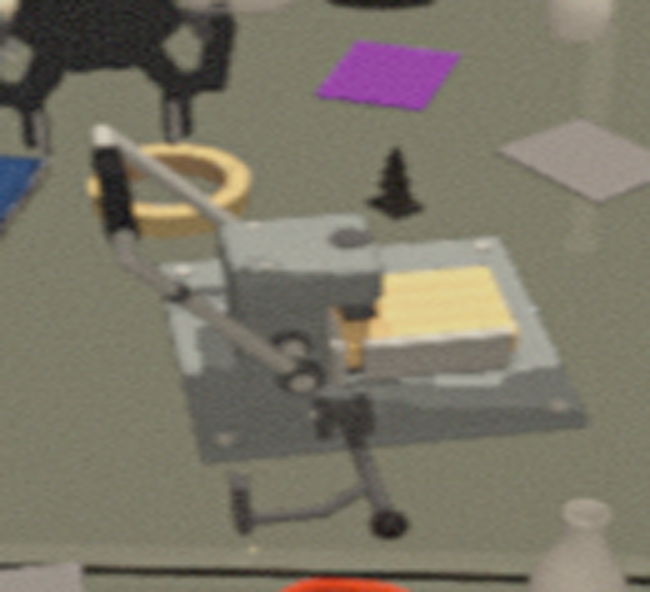

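View pics/w14.png

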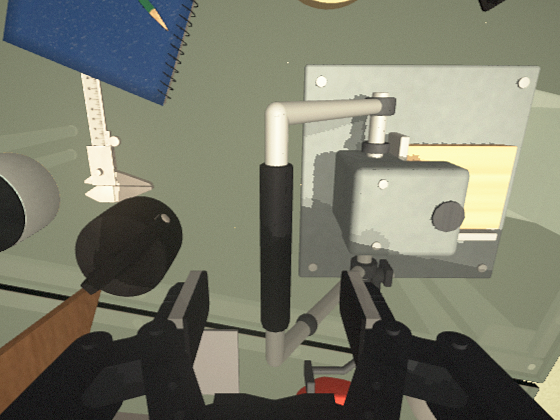

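The catch knob is now at the projection for 1.4 rad (row 306), so it is fully over. The bar is centred between the fingers (column 276), so I'll descend and grip.

```bash

python3 -m inch '[0.4,0.15,0,0,0,0.4,0.3,0,0,0,0.4,0.47,0,0,0,0.4,0.47,0,0,0,-1,0.47,0,0,0,-1,0.47,0,0,0,-1,0.47,0,0,0,-1,0.47,0,0,0,-1,0.47,0,0,0,-1,0.47,0,0,0]' 35
python3 -c "
from h import *
go((116,0,179),0)"
```

```text
clock: 20.88
tcp_pos: [0.6877, 0.064, 0.1809]
orientation: [172.5, 89.8, 4.9]
force: [-5.4, -0.1, 5.4]
finger_gap: 0.0168
t 20.88 tcp [0.6877 0.064  0.1809] press [115.8   0.3 180.9] F [-5.4 -0.1  5.4] gap 0.0168 q [  -1.   36.    7.   60.    0. -103.]
tool x [ 0.003  0.    -1.   ] jaw z [-0.976 -0.216 -0.003] F press [-5.3  1.   5.4]
units tx ty tz [ 0.016  0.002 -0.001] roll 0.0014
```

```bash

python3 -m inch '[-1,-0.058,0,0.09,0,-1,-0.108,0,0.19,0,-1,-0.15,0,0.29,0,-1,-0.183,0,0.39,0,-1,-0.207,0,0.5,0,-1,-0.221,0,0.61,0,-1,-0.226,0,0.717,0,-1,-0.226,0,0.717,0]'
python3 -c "
from h import *
go((30,0,206),0)"
```

```text
clock: 21.55
tcp_pos: [0.6075, 0.0467, 0.213]
orientation: [180.0, 89.0, 12.5]
force: [6.2, 4.7, 6.1]
finger_gap: 0.0165
t 21.55 tcp [0.6075 0.0467 0.213 ] press [ 33.8   0.3 213. ] F [6.2 4.7 6.1] gap 0.0165 q [  -3.   26.   -7.   57.    0. -105.]
tool x [ 0.017  0.004 -1.   ] jaw z [-0.976 -0.216 -0.017] F press [7.1 3.3 6.1]
units tx ty tz [0.058 0.002 0.032] roll 0.0016
```

```bash

python3 -m inch '[-1,0.045,0,0.1,0,-1,0.054,0,0.206,0,-1,0.07,0,0.29,0,-1,0.09,0,0.376,0,-1,0.12,0,0.46,0,-1,0.15,0,0.54,0,-1,0.19,0,0.62,0,-1,0.23,0,0.694,0,-1,0.23,0,0.694,0]'
python3 -c "
from h import *
go((-66,0,173),0)
snap('side','s15.png')
s=load('s15');im=cv2.cvtColor(s['color'],cv2.COLOR_RGB2BGR)
cv2.imwrite('pics/c15.png',cv2.resize(im[165:325,215:345],None,fx=5,fy=3.7,interpolation=cv2.INTER_CUBIC))"
```

```text
clock: 22.3
tcp_pos: [0.5291, 0.0298, 0.1878]
orientation: [-178.7, 88.5, 13.9]
force: [0.4, 4.4, 13.4]
finger_gap: 0.0165
t 22.30 tcp [0.5291 0.0298 0.1878] press [-46.4   0.3 187.8] F [ 0.4  4.4 13.4] gap 0.0165 q [  -5.   19.  -22.   48.    0. -108.]
tool x [ 0.026  0.006 -1.   ] jaw z [-0.976 -0.217 -0.027] F press [ 1.4  4.2 13.4]
units tx ty tz [0.119 0.002 0.167] roll 0.0017
```

View pics/c15.png

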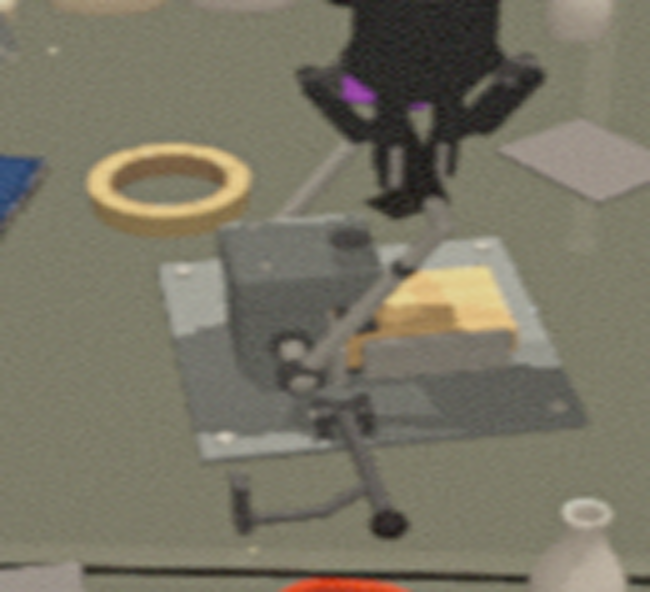

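```bash

python3 -m inch '[-1,0.02,0,0.05,0,-1,0.05,0,0.1,0,-1,0.08,0,0.14,0,-1,0.1,0,0.17,0,-1,0.1,0,0.17,0]' 45
python3 -c "
from h import *
go((-66,0,173),0)"
python3 -m inch '[-1,0.01,0,0.02,0,-1,0.02,0,0.04,0,-1,0.02,0,0.04,0]'
python3 -c "
from h import *
go((-66,0,173),0)"
```

```text
clock: 22.77
tcp_pos: [0.5155, 0.0268, 0.179]
orientation: [-178.0, 87.7, 14.5]
force: [9.0, 5.0, 3.7]
finger_gap: 0.0163
t 22.77 tcp [0.5155 0.0268 0.179 ] press [-60.3   0.2 179. ] F [9.  5.  3.7] gap 0.0163 q [  -6.   18.  -25.   45.    1. -108.]
tool x [ 0.039  0.01  -0.999] jaw z [-0.975 -0.217 -0.041] F press [9.9 3.  3.7]
units tx ty tz [0.048 0.002 0.049] roll 0.0019
clock: 23.02
tcp_pos: [0.5161, 0.0269, 0.1797]
orientation: [-178.0, 86.9, 14.6]
force: [8.5, 5.6, 0.1]
finger_gap: 0.0165
t 23.02 tcp [0.5161 0.0269 0.1797] press [-59.7   0.2 179.7] F [8.5 5.6 0.1] gap 0.0165 q [  -6.   17.  -26.   44.    1. -108.]
tool x [ 0.052  0.013 -0.999] jaw z [-0.975 -0.217 -0.053] F press [9.5 3.6 0.1]
units tx ty tz [0.053 0.001 0.056] roll 0.0021
```

```bash

python3 -m inch '[-1,0.02,0,0.05,0,-1,0.04,0,0.08,0,-1,0.06,0,0.11,0,-1,0.06,0,0.11,0,-1,0.06,0,0.11,0]'
python3 -c "
from h import *
go((-66,0,173),0)"
```

```text
clock: 23.43
tcp_pos: [0.5102, 0.0255, 0.1754]
orientation: [-177.7, 86.1, 14.9]
force: [11.8, 5.7, -0.8]
finger_gap: 0.0162
t 23.43 tcp [0.5102 0.0255 0.1754] press [-6.580e+01  1.000e-01  1.754e+02] F [11.8  5.7 -0.8] gap 0.0162 q [  -6.   16.  -28.   43.    1. -109.]
tool x [ 0.066  0.018 -0.998] jaw z [-0.973 -0.218 -0.068] F press [12.7  3.1 -0.8]
units tx ty tz [0.019 0.001 0.003] roll 0.0024
```

```bash

python3 -m inch '[-1,0.03,0,0.06,0,-1,0.05,0,0.1,0,-1,0.07,0,0.13,0,-1,0.07,0,0.13,0,-1,0.07,0,0.13,0]' 60
python3 -c "
from h import *
go((-66,0,173),0)
snap('side','s16.png');snap('wrist','w16.png');snap('top','t16.png')
s=load('s16');im=cv2.cvtColor(s['color'],cv2.COLOR_RGB2BGR)
cv2.imwrite('pics/c16.png',cv2.resize(im[165:325,215:345],None,fx=5,fy=3.7,interpolation=cv2.INTER_CUBIC))"
```

```text
clock: 23.85
tcp_pos: [0.5084, 0.025, 0.1739]
orientation: [-177.6, 84.4, 15.2]
force: [16.0, 12.6, 14.4]
finger_gap: 0.0161
t 23.85 tcp [0.5084 0.025  0.1739] press [-67.7  -0.  173.9] F [16.  12.6 14.4] gap 0.0161 q [  -7.   15.  -30.   40.    2. -109.]
tool x [ 0.095  0.026 -0.995] jaw z [-0.971 -0.22  -0.098] F press [18.3  8.9 14.4]
units tx ty tz [ 0.009 -0.    -0.013] roll 0.0032
```

View pics/c16.png

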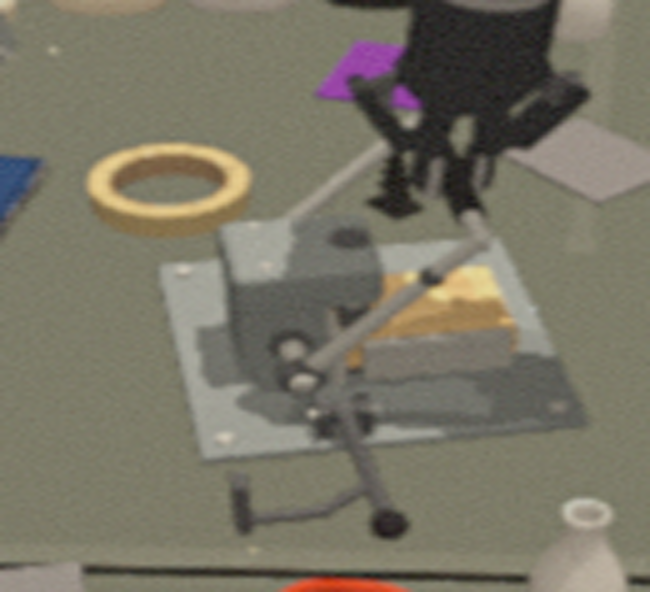

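View pics/w16.png

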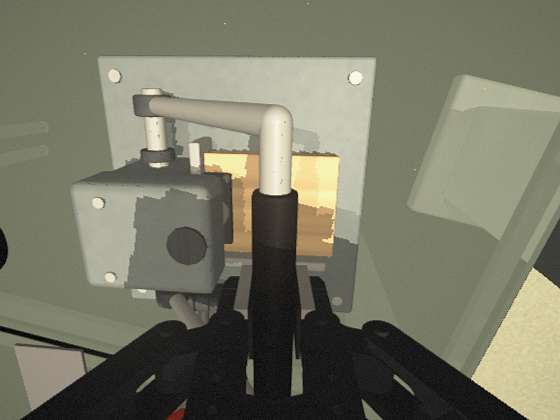

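```bash

python3 -c "
from h import *
for i in range(6): imaging.camera('side')
state()
c=snap('wrist','w17.png')
for P in((-100,-40,40),(-100,40,40),(0,-40,40)): print(P,proj(c,P2W(P)).round(1))
im=cv2.cvtColor(c['color'],cv2.COLOR_RGB2BGR)
cv2.imwrite('pics/c17.png',cv2.resize(im[130:280,180:360],None,fx=4,fy=4,interpolation=cv2.INTER_CUBIC))
s=snap('side','s17.png')
im=cv2.cvtColor(s['color'],cv2.COLOR_RGB2BGR)
cv2.imwrite('pics/c18.png',cv2.resize(im[215:275,275:335],None,fx=10,fy=10,interpolation=cv2.INTER_CUBIC))
for P in((-65.4,75,165.7),(-100,40,20),(-100,40,40),(-100,-40,40)): print(P,proj(s,P2W(P)).round(1))
"
```

```text
t 24.30 tcp [0.5083 0.025  0.1739] press [-67.7  -0.  173.9] F [16.3 11.3 14.4] gap 0.0161 q [  -7.   15.  -30.   40.    2. -109.]
tool x [ 0.094  0.026 -0.995] jaw z [-0.971 -0.22  -0.098] F press [18.3  7.6 14.4]
(-100, -40, 40) [337.2 156.6]
(-100, 40, 40) [330. 257.]
(0, -40, 40) [201.1 152.9]
(-65.4, 75, 165.7) [309.9 228.7]
(-100, 40, 20) [317.2 259.3]
(-100, 40, 40) [317.5 254.1]
(-100, -40, 40) [311.2 236. ]
```

View pics/c17.png

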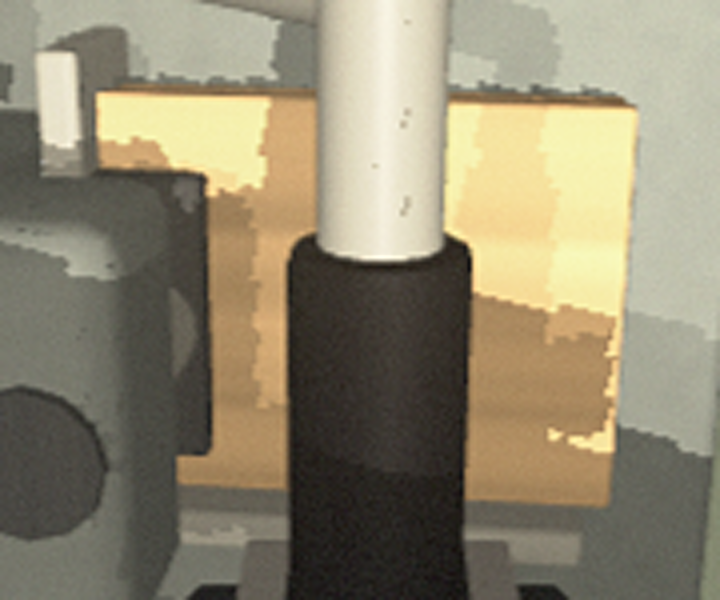

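View pics/c18.png

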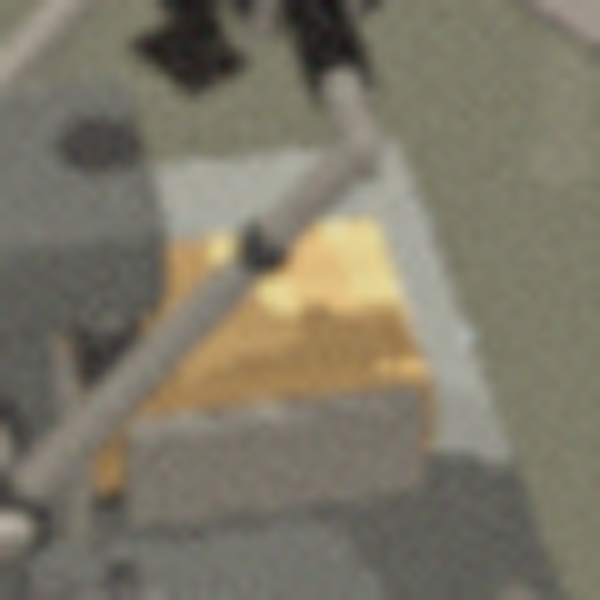

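The lever sits at its stop and holds: the pose didn't change over 0.45 s. The cards are square, with their corners within about 2 px of where they should be. I'm handing it in.

```bash
python3 -c "
from bench import finish_job,sensors
print(finish_job());print(sensors.get_obs()['clock'])"
```

```text
the job is handed in; nothing more can be done
None
the job is handed in; nothing more can be done
```

The job is done and handed in at about 24.4 s of the 72 s allowed, with the gripper still holding the lever pulled over. No verdict was reported.

- **Cards:** I pushed the stack to the back stop, then to the side stop, then to the back stop again, each time until it stopped moving (6 to 9 N). In the last picture, taken under the clamp, the front corners were within about 2 px (1–2 mm) of the home position. That is about the limit of the calibration.
- **Catch:** I flipped it outward before touching the lever. My first picture showed it at about 1.0 rad because it was still falling. The next one had the knob where it should be at 1.4 rad, its stop.
- **Lever:** I gripped the bar and pulled it over to about 1.3 rad, where the force rose (18 N towards the press, 14 N up), so I take it to be at its stop. The first pull ended about 0.05 rad short, so I pulled further. It did not move over the next 0.45 s.
- **Limitations:** The gripper ended tilted about 5–6 degrees under that load. I didn't look closely at the foot touching the cards; the clamping is inferred from the lever being at its stop. I steered clear of the bottles and the tree, but made no separate final check on them.

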